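# Hold a contact probe on the marked spot of a rock slab

### The arm

A 6-joint arm with a two-finger parallel gripper is mounted at the origin on the work surface. World frame = base frame: x ahead of the robot, y to its left, z up, the work surface at z = 0. Lengths are in m, angles in degrees, forces in N, time in s.
With the tool pointing down it reaches from about 0.4 to 0.825 m from the base axis. Payload 7 kg.
Tool frame: the origin (TCP) lies midway between the tips of the shut fingers; the grasp point (between the pads) lies 19 mm behind it; y points along the fingers, z is the direction in which the jaws open and shut, and the axes are right-handed (so a half turn about y gives the same grasp; the last joint's range is limited). The gripper opens to 88 mm and grips with 3 to 60 N. Pads are 19 mm wide; open, the fingers measure 130 mm over their backs; the gripper's body (78 mm by 193 mm) begins 47 mm behind the grasp point.
Start: joints at [-52.878, 20.546, 0.682, 0, -70.136, -16.507], TCP at [0.238, -0.632, 0.227] pointing down, gripper open.
Joint ranges: [-176.03, 176.03], [-82.01, 121.73], [-58.28, 71.71], [-173.87, 95.51], [-174.79, -0.11], [-173.66, 173.66]. Speed limits (degrees/s): [136.94, 136.94, 172.46, 180, 180, 180].

### API

Orientations are given as [roll, pitch, yaw] about the fixed x, y, z axes, in that order (R = Rz(yaw) Ry(pitch) Rx(roll)).
In Python, from plant import ctrl gives the robot as it stands.
- The arm moves only by the tool step_arm, never from a script. Its argument "rows" is a list that holds one entry, the list of rows, each a list of 7 numbers: the gripper command: -1 is shut, 1 is fully open, values between are in proportion, then the shift along the world's x, y, z in cm, then the turn, a rotation vector about the world's x, y, z in degrees. In form: [[[fingers, tx, ty, tz, rx, ry, rz], ...]]. A call has 1 to 12 rows; each row shifts and turns the commanded pose from where the row before left it; what a row does not reach is not made up. A row lasts 1/8 s, in which the tool goes at most 62.5 mm and 10.7 degrees, less where a joint would pass 70% of its speed; a pose out of reach is approached as far as the arm can. A call is refused whole if a number of a shift passes 6.25 or a number of a turn 10.7, either way. A call with a gripper value outside its range is refused whole. The fingers move at their own pace and stop on an object; the grip force is fixed at half the most. Time passes only in rows, so rows that do not move let the fingers close. It gives the time, the measured TCP pose, the force and the opening at its end, in the units of the state.
- ctrl.get_obs(): the state, without advancing time (a new reading comes with each control period).
- ctrl.snapshot(name): name is "scene" or "top" or "wrist"; returns the picture (384x512x3 uint8, blue, green, red); there is no depth.
- ctrl.camera_params(name): a dict with "vertical_fov" (degrees; the focal length in pixels is half the picture's height over the tangent of half this angle, whatever the lens; pixels are square), "cx", "cy" (the principal point, pixels), "rvec" (rotation vector, rad) and "tvec" (3), from world to camera coordinates, as OpenCV has them. Camera axes: x right, y down, z forward; pixel columns grow to the right and rows downward; lengths in m; the calibration is good to about 2 mm. A picture is of the moment at which its call begins: read the wrist's pose just before it. camera_params takes no time and is no camera call; for the wrist camera it gives the pose at the moment of the call.
- ctrl.close_job(): hands the job in, once; it reports no verdict.
The state is a dict: "clock": time; "joint_pos": joint angles; "qvel": joint speeds; "tau": joint torques, N m; "tool_pos": TCP position; "orientation": TCP orientation; "force": force on the tool from outside, world axes, zero at the start; "moment": the same for the moment, N m; "opening": finger opening in m.
Only numpy, scipy, OpenCV 4.12 (cv2) and the standard library are available. Lean on these libraries where they do the work, as an engineer would, in place of code of your own. Each camera call takes 0.05 s, during which the arm holds its last target. There are 200 camera calls.

### The job

Lay the marked rock slab on the narrow sloped rest, mark upwards, its lower end at the rest's lip and its marked end uphill, and let go of it. Then take the contact probe out of its holder and hold it square to the slab's sloping face with its tip on the dot in the ring, pressing lightly so that the spring tip is pushed about half way in, and never jamming it hard against the stone. Finish like that, still holding the probe on the spot; leave everything else on the bench where it is.

Things in the scene. Friction and masses are not known exactly. Their poses are not given: they have to be found in the camera images.
- slab: Sawn pale rock slab with two dark veins at the unmarked end, a rectangular block 100 (x) x 46 (y) x 28 (z) mm, 0.35 kg give or take a third, lying flat on the bench. Origin: centre of its underside; x along its length towards the marked end, z up out of the marked face. Nothing else is like it but a smaller slab without a ring.
- mark (a point): The dot at the centre of a thin dark ring (20 mm outer, 16 mm inner diameter) drawn on the slab's upper face; at (+22, -5, +28) mm in the slab's frame. Axes as the slab's.
- deck: Fixed rest: aluminium bar 30 wide, 12 thick, sloping 20 deg, on posts over a 120x70x8 mm foot. Origin on its top face, 75 mm above the bench, where the slab's underside centre belongs. x up the slope, y across, z square out of the face. Face spans x -50 to 50; at -50 (low end, facing the robot, turned up to 0.4 rad) a lip 6 thick, 12 high. No sides; slab overhangs 8 each side.
- holder: Fixed black block 60 x 60 x 64 mm high with a vertical 21 mm hole through its middle, in which the probe stands. Origin: centre of its underside, z up.
- probe: Contact probe, 0.17 kg, upright in the holder. Origin: lower end of its nose, on the axis; z up to the cap. Nose 14 mm diameter, z 0 to 40 mm (in the hole); flange 34 mm diameter, z 40 to 46 (sits on the holder, so the origin starts 24 mm above the bench); square grip 24 x 24 mm, sides along x and y, z 46 to 110; cap to 116.
- probe_tip (a point): Rounded end (8 mm diameter) of the probe's spring tip, on the axis, 14 mm below the probe's origin when free; it moves up into the nose as it is pressed.
- plunger (a joint): How far the probe's spring tip is pushed in: 0 free, 0.012 m fully home (a hard stop). About 0.5 N starts it moving, then 350 N/m: 2.6 N at half way (0.006 m).
- small_slab: Bystander: smaller unmarked rock slab, 70 x 40 x 18 mm; origin under its centre.
- core_stub: Bystander: short upright rock core, 50 mm diameter, 45 mm high; origin under its centre.
- mug: Bystander: white mug, 80 mm diameter, 90 mm high; origin under its centre.
- bottle: Bystander: clear bottle, 64 mm diameter, 180 mm high; origin under its centre.
- lens_cap: Bystander: black round cap, 48 mm diameter, 12 mm thick; origin under its centre.
- mouse: Bystander: black computer mouse, 100 x 58 x 24 mm; origin under its centre.
- pen: Bystander: thick marker pen lying flat, 130 mm long, 15 mm thick; origin under its middle.
Mind the look-alikes: they are no part of the job. Leave any green or purple look-alike of the slab alone.

How it is judged (in metres and radians):
On the way, in this order (a step that is already met when the one before it is completed fails the run):
1. the slab lies flat on the sloped rest, lower end at the lip, marked end uphill, and is let go (x of slab in the frame of deck between -0.004 and 0.01 m and y of slab in the frame of deck between -0.01 and 0.01 m and z of slab in the frame of deck between -0.003 and 0.003 m and angle between the z axis of slab and the z axis of deck, either way round below 0.08 rad and angle between the x axis of slab and the x axis of deck, either way round below 0.17 rad and x of mark in the frame of deck above 0.005 m and z of mark in the frame of deck above 0.02 m and contact force between each of the fingers, the arm and slab below 0.1 N), for 0.3 s.
2. the probe is lifted clear of its holder (z of probe in the frame of holder above 0.075 m and contact force between the fingers and probe above 1 N), for 0.2 s.
At the end, for the whole second after the job is handed in: Slab flat on the rest (0.08 rad; heading 0.17 rad), within 10 mm of centre and lip, mark up, marked end uphill, not touched by gripper or arm. Probe held: tip within 8 mm of the dot, axis within 0.12 rad of square to the face, spring tip in 2 to 10 mm, force 0.5 to 6 N, through the last second (all of step 1 and linear speed of slab below 0.02 m/s and contact force between the fingers and probe above 1 N and distance between probe_tip and mark below 0.008 m and angle between the z axis of probe and the z axis of slab, either way round below 0.12 rad and z of probe in the frame of slab above 0.028 m and value of joint plunger between 0.002 and 0.01 m and contact force between probe and slab between 0.5 and 6 N and contact force between probe and holder below 0.1 N); the arm keeps its last pose, push and grip.
It fails at once if the probe is jammed against the slab (over 12 N) (contact force between probe and slab above 12 N).
It fails at once if a bystander is moved more than 30 mm (distance of any of small_slab, core_stub, mug, bottle, lens_cap, mouse, pen from where it was at the start of the episode above 0.03 m).
It also fails if it takes over 56 s, if anything falls off the work surface, if the arm or the gripper's body presses on something with over 40 N, if the wrist force passes 120 N, or if a joint passes its speed limit or range.

## Working session

There is one attempt and no reset: what is moved stays moved. The work goes in short steps, Python scripts to look and compute and a tool call to move; the robot and the scene stay as the last step left them, time stands still between calls to the robot, and variables do not carry over. Pictures are saved under pics/ and viewed, about 8 in all and at most 12, crops included, and the job is handed in when it is done.

Besides the shell and the picture viewer there is one more tool, called by a JSON object that holds its "fn" and its "kwargs", one argument or row to a line. step_arm: Moves the arm, as the interface text tells. Its arguments: {"type":"object","properties":{"rows":{"type":"array"}},"required":["rows"]}

```bash
mkdir -p pics; ls
cat > h.py <<'E'
import numpy as np, cv2
from plant import ctrl
def cam(n):
    p=ctrl.camera_params(n); f=192/np.tan(np.radians(p["vertical_fov"])/2)
    R=cv2.Rodrigues(np.array(p["rvec"],float))[0]; t=np.array(p["tvec"],float).ravel()
    return f,p["cx"],p["cy"],R,t
def ray(c,uv):
    f,cx,cy,R,t=c; d=R.T@np.array([(uv[0]-cx)/f,(uv[1]-cy)/f,1]); return -R.T@t,d
def onz(c,uv,z):
    o,d=ray(c,uv); return o+d*(z-o[2])/d[2]
def proj(c,P):
    f,cx,cy,R,t=c; q=R@np.array(P)+t; return np.array([f*q[0]/q[2]+cx,f*q[1]/q[2]+cy])
E
python3 - <<'E'
from h import *
print(ctrl.get_obs())
for n in("scene","top","wrist"):
    print(n,ctrl.camera_params(n)); im=ctrl.snapshot(n); cv2.imwrite(f"pics/{n}0.png",im)
a=[cv2.imread(f"pics/{n}0.png") for n in("scene","top")]
cv2.imwrite("pics/both0.png",np.vstack([cv2.resize(x,(400,300)) for x in a]))
E
```

```text
pics
{'clock': 0.0, 'joint_pos': array([-5.28790718e+01,  2.05895212e+01,  6.35902574e-01, -2.09198201e-02,
       -7.01344593e+01, -1.65062380e+01]), 'qvel': array([-0.06596624, -0.06829385,  0.03763478,  0.0737653 ,  0.06820364,
       -0.05581956]), 'tau': array([-2.57476012e-05, -5.82713449e+01,  2.93054062e+01,  6.99748322e+00,
        6.92470014e-03, -2.23899474e-04]), 'tool_pos': array([ 0.23747005, -0.63135143,  0.22565793]), 'orientation': array([-8.99099638e+01,  6.17139648e-03,  2.06075711e+01]), 'force': array([ 0.09897972, -0.4523086 , -0.03535042]), 'moment': array([ 0.01265165, -0.01256692,  0.029394  ]), 'opening': 0.08794749666471337}
scene {'vertical_fov': 47.64236310052538, 'cx': 253.41008387142736, 'cy': 194.08822484008502, 'rvec': array([ 1.06378624,  2.44474281, -0.96744969]), 'tvec': array([ 0.37256443, -0.21873107,  1.60921622])}
top {'vertical_fov': 47.64826012640815, 'cx': 259.2455628724708, 'cy': 195.75605217580542, 'rvec': array([ 2.14828176, -2.13884372,  0.19598737]), 'tvec': array([-0.01878102,  0.54193128,  1.21432289])}
wrist {'vertical_fov': 58.119572954847285, 'cx': 250.12903006025985, 'cy': 194.56971579125934, 'rvec': array([-1.6821593 , -2.42989405, -0.35853222]), 'tvec': array([ 0.67427327, -0.03614584,  0.39023742])}
```

View pics/top0.png

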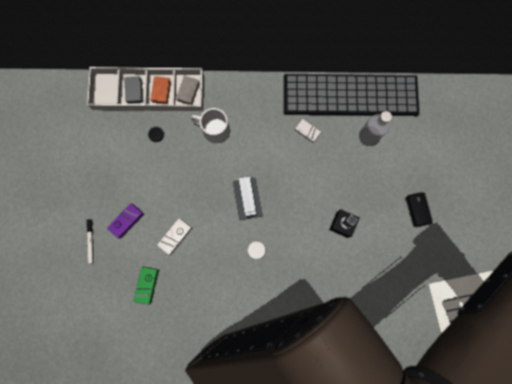

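View pics/scene0.png

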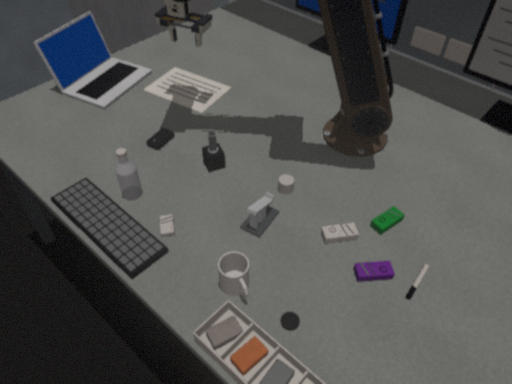

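Top view candidates for the slab:
- (174,236): pale, with ring and veins. This is my choice.
- (308,130): small pale slab.
- (125,221): purple.
- (146,285): green.

The deck is at (248,197), the holder and probe at (345,222).

Run:
```python
from h import *
im=cv2.imread("pics/top0.png")
out=[]
for u,v in((174,236),(248,197),(345,222)):
    out.append(cv2.resize(im[v-30:v+30,u-30:u+30],(266,266),interpolation=cv2.INTER_CUBIC))
s=cv2.imread("pics/scene0.png"); 
for u,v in((340,232),(260,214),(213,152)):
    out.append(cv2.resize(s[v-30:v+30,u-30:u+30],(266,266),interpolation=cv2.INTER_CUBIC))
cv2.imwrite("pics/crop0.png",np.vstack([np.hstack(out[:3]),np.hstack(out[3:])]))
c=cam("top")
print(-c[3].T@c[4])
hsv=cv2.cvtColor(im,cv2.COLOR_BGR2HSV)
m=((hsv[...,2]>140)&(hsv[...,1]<60)).astype(np.uint8)
for name,(u,v),z in(("slab",(174,236),.028),("deck",(248,197),.075),("small",(308,130),.018)):
    mm=np.zeros_like(m); mm[v-28:v+28,u-28:u+28]=m[v-28:v+28,u-28:u+28]
    mm=cv2.morphologyEx(mm,cv2.MORPH_CLOSE,np.ones((3,3)))
    cs=max(cv2.findContours(mm,0,1)[0],key=cv2.contourArea)
    P=np.array([onz(c,p[0],z)[:2] for p in cs],np.float32)
    print(name,cv2.contourArea(cs),cv2.minAreaRect(P*1000),np.round(cv2.minAreaRect(cs)[0]))
for n,uv,z in(("stub",(257,250),.045),("bottle",(378,125),.1),("mug",(214,122),.09),("probe",(347,218),.14),("holder",(344,224),.064),("purple",(125,221),.028),("green",(146,285),.028),("ring",(178,231),.028)):
    print(n,onz(c,uv,z).round(3))
```

```text
[0.33555268 0.00542717 1.28685557]
slab 568.0 ((426.6878662109375, 231.33154296875), (49.75357437133789, 103.54277801513672), 52.13151550292969) [173. 236.]
deck 390.0 ((538.4884643554688, 19.186187744140625), (111.7006607055664, 32.45600509643555), 10.897978782653809) [247. 195.]
small 281.5 ((751.7066650390625, -163.86256408691406), (72.86060333251953, 41.45024108886719), 54.26094436645508) [308. 129.]
stub [ 0.386 -0.01   0.045]
bottle [ 0.74  -0.354  0.1  ]
mug [0.748 0.115 0.09 ]
probe [ 0.468 -0.248  0.14 ]
holder [ 0.459 -0.256  0.064]
purple [0.469 0.371 0.028]
green [0.287 0.303 0.028]
ring [0.44  0.218 0.028]
```

View pics/crop0.png

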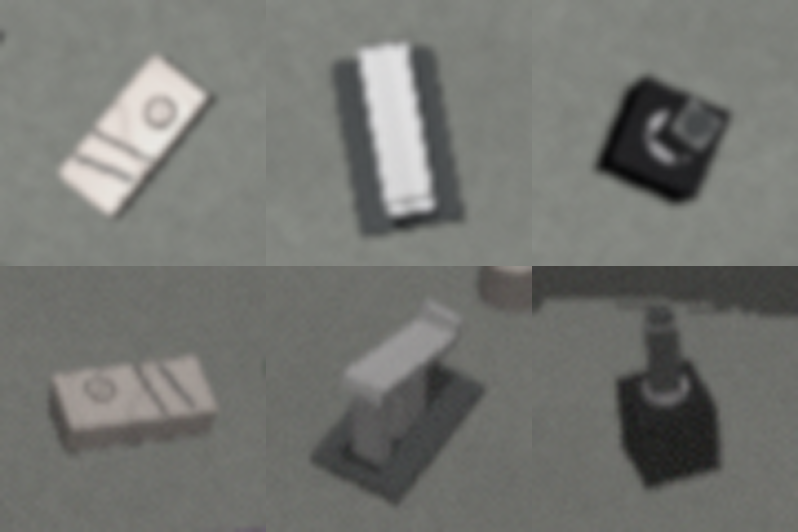

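{"fn": "step_arm", "kwargs": {
  "rows": [
    [[1,2.3,5,1.1,0,0,8],[1,2.3,5,1.1,0,0,8],[1,2.3,5,1.1,0,0,8],[1,2.3,5,1.1,0,0,8],[1,2.3,5,1.1,0,0,8],[1,2.3,5,1.1,0,0,8],[1,2.3,5,1.1,0,0,8],[1,0,0,0,0,0,0]]
  ]
}}

```text
clock: 1.15
tool_pos: [0.4003, -0.2791, 0.3047]
orientation: [-90.1, -0.0, 77.0]
force: [-0.2, -1.0, -0.5]
opening: 0.0877
```

Run:
```python
from h import *
from scipy.spatial.transform import Rotation as Ro
o=ctrl.get_obs(); print(o["joint_pos"].round(1),o["tool_pos"],o["orientation"].round(2))
c=cam("wrist"); im=ctrl.snapshot("wrist"); cv2.imwrite("pics/w1.png",im)
Rt=Ro.from_euler("xyz",o["orientation"],degrees=True).as_matrix()
print("cam in tool",Rt.T@(-c[3].T@c[4]-o["tool_pos"]),"\n",Rt.T@c[3].T)
for P in((.459,-.256,.064),(.538,.019,.075)):print(proj(c,P))
```

```text
[-11.8  -0.1 -14.8  -0.  -75.2  -1.2] [ 0.40026281 -0.27911691  0.30468267] [-9.014e+01 -1.000e-02  7.699e+01]
cam in tool [-0.07794499 -0.15741432 -0.00058451] 
 [[-2.04126179e-04  9.57503171e-01  2.88422669e-01]
 [-7.92990402e-04 -2.88422739e-01  9.57502843e-01]
 [ 9.99999665e-01 -3.32650118e-05  8.18165456e-04]]
[207.39350244 189.51891039]
[202.94109724 387.010181  ]
```

View pics/w1.png

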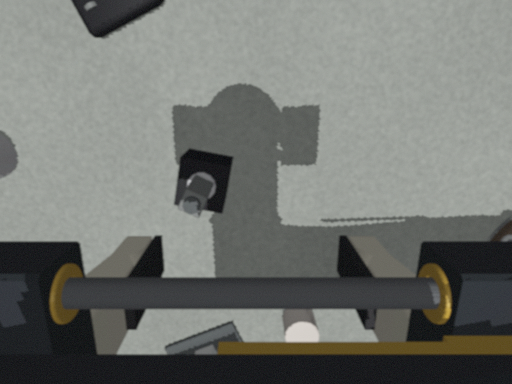

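The w1 view shows the holder's top face at about (205,180) and the probe cap at (193,203). The stub and deck are at the bottom. Going on to the slab.

{"fn": "step_arm", "kwargs": {
  "rows": [
    [[1,0.8,5.25,0,0,0,7.2],[1,0.8,5.25,0,0,0,7.2],[1,0.8,5.25,0,0,0,7.2],[1,0.8,5.25,0,0,0,7.2],[1,0.8,5.25,0,0,0,7.2],[1,0.8,5.25,0,0,0,7.2],[1,0.8,5.25,0,0,0,7.2],[1,0.8,5.25,0,0,0,7.2],[1,0.8,5.25,0,0,0,7.2],[1,0,0,0,0,0,0]]
  ]
}}

```text
clock: 2.45
tool_pos: [0.4712, 0.1925, 0.3021]
orientation: [-89.9, -0.0, 141.5]
force: [-1.2, -0.4, -0.8]
opening: 0.0877
```

Run:
```python
from h import *
o=ctrl.get_obs(); print(o["joint_pos"].round(1),o["tool_pos"],o["orientation"].round(2))
c=cam("wrist"); im=ctrl.snapshot("wrist"); cv2.imwrite("pics/w2.png",im)
print(proj(c,(.427,.231,.028)))
hsv=cv2.cvtColor(im,cv2.COLOR_BGR2HSV)
g=cv2.cvtColor(im,cv2.COLOR_BGR2GRAY); print(g[:230].max())
m=(g>185).astype(np.uint8); m[235:]=0
m=cv2.morphologyEx(m,cv2.MORPH_CLOSE,np.ones((7,7)))
for cs in cv2.findContours(m,0,1)[0]:
    if cv2.contourArea(cs)>300:
        P=np.array([onz(c,p[0],.028)[:2] for p in cs],np.float32)*1000
        print(cv2.contourArea(cs),cv2.minAreaRect(P),cv2.minAreaRect(cs)[0])
```

```text
[ 44.3   2.3 -12.6  -0.  -75.2   7.2] [0.47122933 0.19249604 0.30211182] [-8.9870e+01 -3.0000e-02  1.4153e+02]
[247.72197913 199.41007301]
211
1299.5 ((382.21099853515625, -14.239253997802734), (48.42283630371094, 48.744842529296875), 10.689122200012207) (428.75006103515625, 106.75000762939453)
1647.0 ((520.9513549804688, 2.680196762084961), (79.93132781982422, 34.74811553955078), 8.23597240447998) (354.5095520019531, 17.87105941772461)
```

View pics/w2.png

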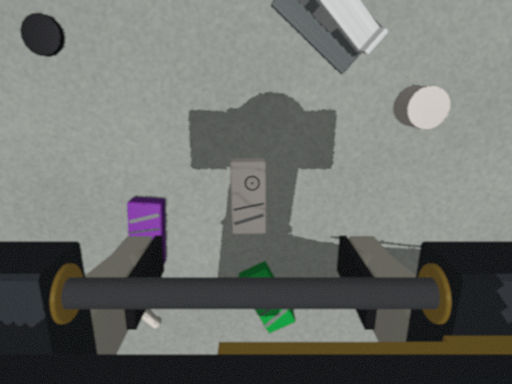

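The w2 view shows the marked slab (body 231–267 × 160–233) with its ring at (252,184) and veins at the bottom end. The green slab, the purple slab and the stub are well away from it.

Run:
```python
from h import *
im=cv2.imread("pics/w2.png"); c=cam("wrist"); g=cv2.cvtColor(im,cv2.COLOR_BGR2GRAY)
roi=g[140:245,215:285]; t,_=cv2.threshold(roi,0,255,cv2.THRESH_OTSU); print(t)
hsv=cv2.cvtColor(im,cv2.COLOR_BGR2HSV)
print(im[195,240],im[195,285],im[195,200],im[150,250])
m=np.zeros_like(g); b=im.astype(int)
m[140:245,215:285]=((b[...,2]-b[...,0])[140:245,215:285]>3)*255
m=cv2.morphologyEx(cv2.medianBlur(m,5),cv2.MORPH_CLOSE,np.ones((9,9)))
cs=max(cv2.findContours(m,0,1)[0],key=cv2.contourArea)
P=np.array([onz(c,p[0],.028)[:2] for p in cs],np.float32)*1000
print(cv2.minAreaRect(P),cv2.boundingRect(cs))
r=onz(c,(252,183.5),.028);th=np.radians(-38.);R=np.array([[np.cos(th),-np.sin(th)],[np.sin(th),np.cos(th)]])
print("ring",r,"centre from ring",r[:2]-R@[.022,-.005])
```

```text
114.0
[118 124 126] [87 92 87] [147 152 148] [92 95 92]
((429.01177978515625, 227.52291870117188), (47.42372131347656, 104.11172485351562), 52.18209457397461) (230, 158, 37, 77)
ring [0.44006327 0.21184413 0.028     ] centre from ring [0.42580534 0.22932874]
```

{"fn": "step_arm", "kwargs": {
  "rows": [
    [[1,-2.15,1.82,-2,0,0,0.5],[1,-2.15,1.83,-4,0,0,0],[1,0,0,-6,0,0,0],[1,0,0,-6,0,0,0],[1,0,0,-5,0,0,0],[1,0,0,-3,0,0,0],[1,0,0,-2,0,0,0],[1,0,0,-1.3,0,0,0],[1,0,0,0,0,0,0]]
  ]
}}

```text
clock: 3.62
tool_pos: [0.4276, 0.226, 0.0101]
orientation: [-89.9, 0.0, 141.8]
force: [-0.4, -0.4, 0.6]
opening: 0.0876
```

{"fn": "step_arm", "kwargs": {
  "rows": [
    [[1,0.05,0.25,-0.4,0,0,0.2],[-1,0,0,0,0,0,0],[-1,0,0,0,0,0,0],[-1,0,0,0,0,0,0],[-1,0,0,0,0,0,0],[-1,0,0,0,0,0,0],[-1,0,0,0,0,0,0]]
  ]
}}

```text
clock: 4.5
tool_pos: [0.4281, 0.2297, 0.0066]
orientation: [-90.0, -0.0, 142.1]
force: [-0.7, 0.6, 1.7]
opening: 0.046
```

{"fn": "step_arm", "kwargs": {
  "rows": [
    [[-1,0,0,2,0,0,0],[-1,0,0,5,0,0,0],[-1,0,0,6,0,0,0],[-1,0,0,6,0,0,0],[-1,0.5,-1,6,0,0,5],[-1,2.8,-3.2,4.5,0,0,8],[-1,2.8,-3.2,0,0,0,8],[-1,2.8,-3.2,0,0,0,8],[-1,2.8,-3.2,0,0,0,8],[-1,2.8,-3.2,0,0,0,8],[-1,2.4,-3,0,0,0,3.8],[-1,0,0,0,0,0,0]]
  ]
}}

```text
clock: 6.0
tool_pos: [0.5976, 0.0278, 0.2997]
orientation: [-90.0, -0.2, -169.2]
force: [-1.4, 1.1, -3.2]
opening: 0.046
```

Run:
```python
from h import *
o=ctrl.get_obs(); print(o["joint_pos"].round(1),o["tool_pos"],o["orientation"].round(2),o["opening"],o["force"])
c=cam("wrist"); im=ctrl.snapshot("wrist"); cv2.imwrite("pics/w3.png",im); np.save("pics/w3cam.npy",np.array(c,object),allow_pickle=True)
t=ctrl.snapshot("top"); cv2.imwrite("pics/t3.png",t)
cv2.imwrite("pics/w3v.png",cv2.resize(im,(800,600),interpolation=cv2.INTER_CUBIC))
```

```text
[ 21.3  11.3  -2.6  -0.  -76.3  79.4] [0.59763457 0.02778702 0.29965669] [ -89.98   -0.18 -169.22] 0.04600602735123197 [-1.40850055  1.06348017 -3.24395373]
```

View pics/w3v.png

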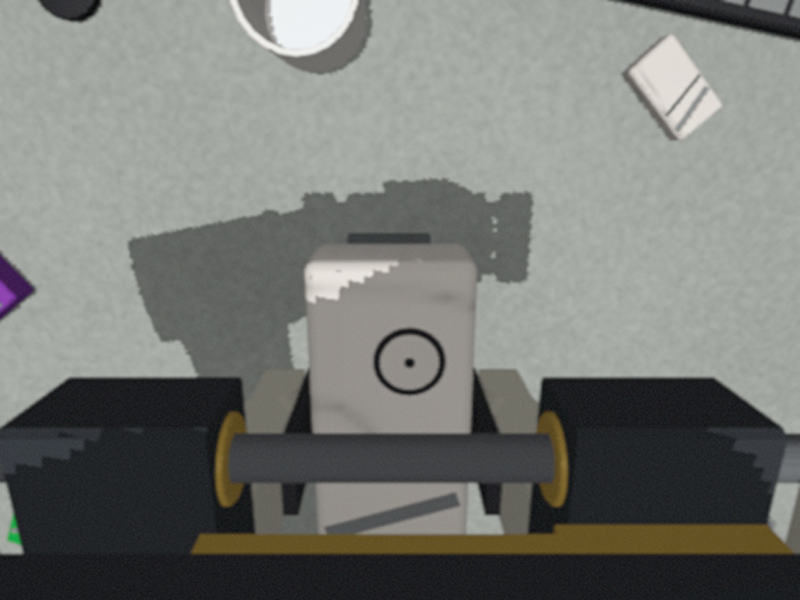

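The w3 view shows the slab held squarely with its ring dot at (409,362) of 800 px. It hides the deck, so I'll shift back towards the robot to see the deck past it.

{"fn": "step_arm", "kwargs": {
  "rows": [
    [[-1,-4,-0.8,0,0,0,0],[-1,-4,-0.8,0,0,0,0],[-1,-4,-0.8,0,0,0,0],[-1,0,0,0,0,0,0]]
  ]
}}

```text
clock: 6.6
tool_pos: [0.4743, 0.0059, 0.3024]
orientation: [-90.1, 0.1, -169.0]
force: [0.4, 0.2, -2.3]
opening: 0.046
```

Run:
```python
from h import *
from scipy.spatial.transform import Rotation as Ro
c=np.load("pics/w3cam.npy",allow_pickle=True)
tp=np.array([0.59763457,0.02778702,0.29965669]);Rt=Ro.from_euler("xyz",[-89.98,-.18,-169.22],degrees=True).as_matrix()
o,d=ray(c,(262.1,231.8)); a=Rt.T@(o-tp); b=Rt.T@d   # tool frame; slab top at tool y=-.0214
print("dot in tool",a+b*(-.0214-a[1])/b[1])
o=ctrl.get_obs(); print(o["joint_pos"].round(1),o["tool_pos"],o["orientation"].round(2))
c=cam("wrist"); im=ctrl.snapshot("wrist"); cv2.imwrite("pics/w4.png",im); np.save("pics/w4cam.npy",np.array(c,object),allow_pickle=True)
cv2.imwrite("pics/w4v.png",cv2.resize(im,(800,600),interpolation=cv2.INTER_CUBIC))
```

```text
dot in tool [-0.0212185 -0.0214     0.0050945]
[ 24.5  -1.4 -16.3  -0.  -74.9  76.5] [0.4742915  0.00588109 0.30244928] [-9.0070e+01  1.0000e-01 -1.6902e+02]
```

View pics/w4v.png

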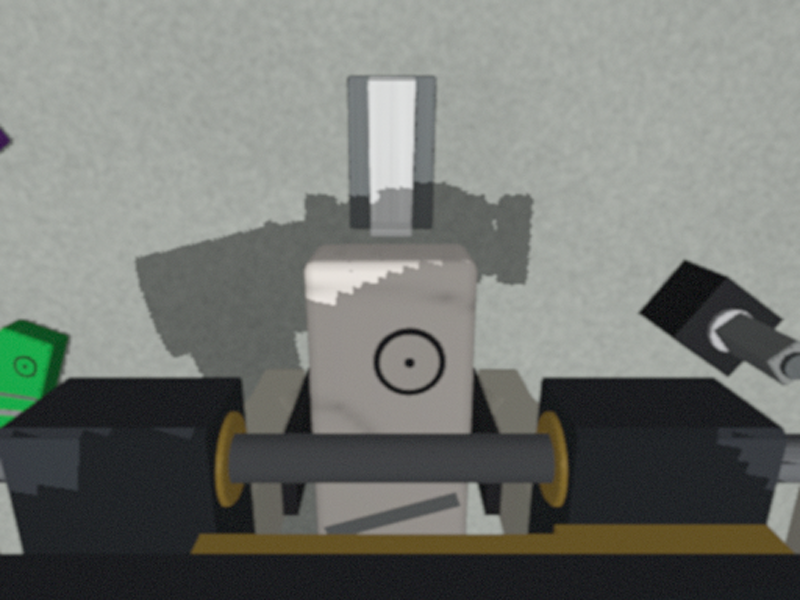

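Run:
```python
from h import *
g=cv2.cvtColor(cv2.imread("pics/w4.png"),cv2.COLOR_BGR2GRAY)
print("col",[(r,int(g[r,246:256].mean())) for r in list(range(44,58))+list(range(116,158))])
for r in (60,75,90,105,112,130,140): print(r,[(u,int(g[r-1:r+2,u].mean())) for u in list(range(219,242))+list(range(260,282))])
```

```text
col [(44, 164), (45, 165), (46, 165), (47, 156), (48, 139), (49, 149), (50, 162), (51, 185), (52, 213), (53, 220), (54, 219), (55, 219), (56, 218), (57, 218), (116, 217), (117, 217), (118, 216), (119, 207), (120, 181), (121, 151), (122, 139), (123, 139), (124, 139), (125, 139), (126, 139), (127, 139), (128, 139), (129, 139), (130, 139), (131, 139), (132, 139), (133, 139), (134, 139), (135, 139), (136, 139), (137, 140), (138, 139), (139, 139), (140, 139), (141, 138), (142, 135), (143, 132), (144, 132), (145, 132), (146, 137), (147, 145), (148, 145), (149, 141), (150, 134), (151, 115), (152, 102), (153, 98), (154, 98), (155, 101), (156, 109), (157, 115)]
60 [(219, 162), (220, 161), (221, 149), (222, 128), (223, 114), (224, 120), (225, 123), (226, 121), (227, 119), (228, 120), (229, 122), (230, 120), (231, 120), (232, 119), (233, 119), (234, 129), (235, 164), (236, 200), (237, 218), (238, 221), (239, 221), (240, 220), (241, 218), (260, 221), (261, 220), (262, 220), (263, 220), (264, 214), (265, 186), (266, 134), (267, 109), (268, 116), (269, 120), (270, 120), (271, 119), (272, 120), (27
[... 2609 characters left out ...]
 (265, 60), (266, 56), (267, 59), (268, 61), (269, 61), (270, 61), (271, 63), (272, 62), (273, 63), (274, 62), (275, 61), (276, 66), (277, 80), (278, 94), (279, 97), (280, 97), (281, 96)]
140 [(219, 101), (220, 100), (221, 100), (222, 98), (223, 88), (224, 69), (225, 63), (226, 61), (227, 60), (228, 60), (229, 62), (230, 61), (231, 63), (232, 62), (233, 62), (234, 60), (235, 59), (236, 77), (237, 110), (238, 136), (239, 142), (240, 140), (241, 137), (260, 141), (261, 138), (262, 125), (263, 97), (264, 68), (265, 58), (266, 59), (267, 59), (268, 60), (269, 61), (270, 60), (271, 61), (272, 61), (273, 61), (274, 59), (275, 60), (276, 69), (277, 86), (278, 95), (279, 99), (280, 100), (281, 100)]
```

```bash
cat > pose.py <<'E'
import numpy as np
from scipy.spatial.transform import Rotation as Ro
def deckR(yaw): return Ro.from_euler("zy",[yaw,-20],degrees=True) if 0 else Ro.from_euler("ZY",[yaw,-20],degrees=True)
E
python3 - <<'E'
from h import *
from pose import *
from scipy.optimize import least_squares
c=np.load("pics/w4cam.npy",allow_pickle=True)
rows=[60,75,90,105,112,130,140]
L=[235.2,235.6,235.8,235.8,236.2,236.5,237.]; Rr=[265.3,264.8,264.6,264.,263.8,263.4,262.9]
def f(p,full=False):
    D=deckR(p[2]).as_matrix(); o=np.array([p[0],p[1],.075]); P=lambda *q: proj(c,o+D@np.array(q))
    res=[]
    for s,E in((15,L),(-15,Rr)):
        a=P(.05,s/1000,0); b=P(-.05,s/1000,0)
        # image right = tool z = -deck y
        for r,u in zip(rows,E): res.append(a[0]+(b[0]-a[0])*(r-a[1])/(b[1]-a[1])-u)
    res+= [P(.05,0,0)[1]-51, P(-.05,0,.012)[1]-146, P(-.056,0,.012)[1]-150.7, P(-.05,0,0)[1]-142]
    return np.array(res)
s=least_squares(f,[.538,.019,11]); print(s.x,s.fun.round(1))
# foot
for uv in((222.3,48),(279,48),(223.3,146),(277,146)): print(onz(c,uv,.008).round(4))
E
```

```text
[ 0.54211928  0.01934169 10.70642858] [ 0.1  0.   0.1  0.4  0.2  0.2 -0.1 -0.1 -0.  -0.3 -0.1 -0.1 -0.3 -0.1
 -0.   0.4  0.3 -0.6]
[0.5935 0.0637 0.008 ]
[ 0.6066 -0.0038  0.008 ]
[0.4764 0.0424 0.008 ]
[ 0.4899 -0.0267  0.008 ]
```

{"fn": "step_arm", "kwargs": {
  "rows": [
    [[-1,1.2,0.24,-2,0.93,-4.91,0],[-1,1.2,0.24,-2,0.93,-4.91,0],[-1,1.2,0.24,-2,0.93,-4.91,0],[-1,1.2,0.24,-2.2,0.93,-4.91,0],[-1,0,0,-4,0,0,0],[-1,0,0,-4,0,0,0],[-1,0,0,0,0,0,0]]
  ]
}}

```text
clock: 7.52
tool_pos: [0.5229, 0.0146, 0.1364]
orientation: [-89.8, 19.6, -169.0]
force: [-1.2, -0.3, -2.2]
opening: 0.0459
```

```bash
cat > err.py <<'E'
import sys; from h import *; from pose import *
# usage: err.py x y z(mm in deck of TCP target) : delta to command, tool yaw target -169.3
o=ctrl.get_obs(); D=deckR(10.7); dk=np.array([.5418,.0193,.075])
T=dk+D.as_matrix()@(np.array(sys.argv[1:4],float)/1000)
Rt=Ro.from_euler("xyz",o["orientation"],degrees=True); G=D*Ro.from_matrix(np.array([[-1,0,0],[0,0,-1],[0,-1,0]]).T)
print("t",o["clock"],"d cm",((T-o["tool_pos"])*100).round(2),"rot",(G*Rt.inv()).as_rotvec(degrees=True).round(2),"F",o["force"].round(1),o["joint_pos"].round(1))
E
python3 err.py 2.8 0 67
```

```text
t 7.525 d cm [-0.11  0.09  0.25] rot [ 0.24 -0.38 -0.2 ] F [-1.2 -0.3 -2.2] [ 26.8   0.2 -46.4  12.9 -25.   63.4]
```

{"fn": "step_arm", "kwargs": {
  "rows": [
    [[-1,0.6,0.15,-1.7,0.12,-0.19,-0.1],[-1,0.6,0.15,-1.7,0.12,-0.19,-0.1],[-1,0.6,0.15,-1.7,0,0,0],[-1,0,0,0,0,0,0],[-1,0,0,0,0,0,0]]
  ]
}}

```text
clock: 8.15
tool_pos: [0.5441, 0.0202, 0.0901]
orientation: [-90.1, 20.5, -169.3]
force: [0.6, -0.0, -2.0]
opening: 0.0455
```

```bash
python3 err.py 2.8 0 6.6
```

```text
t 8.15 d cm [-0.2  -0.08 -0.79] rot [-0.18  0.48 -0.01] F [ 0.6 -0.  -2. ] [ 24.9   6.2 -51.   21.  -13.7  56.2]
```

{"fn": "step_arm", "kwargs": {
  "rows": [
    [[-1,-0.1,-0.04,-0.25,-0.18,0.48,0],[-1,-0.1,-0.04,-0.25,0,0,0],[-1,0,0,0,0,0,0]]
  ]
}}

```text
clock: 8.52
tool_pos: [0.5409, 0.019, 0.0836]
orientation: [-90.0, 19.9, -169.3]
force: [0.2, 0.5, -2.9]
opening: 0.0461
```

```bash
python3 err.py 2.8 0 6.6
```

```text
t 8.525 d cm [ 0.13  0.04 -0.14] rot [ 0.01 -0.1  -0.  ] F [ 0.2  0.5 -2.9] [ 24.9   6.7 -51.4  21.  -13.4  56.1]
```

{"fn": "step_arm", "kwargs": {
  "rows": [
    [[-1,0.1,0.04,-0.1,0,0,0],[-1,0,0,0,0,0,0]]
  ]
}}

```text
clock: 8.78
tool_pos: [0.5422, 0.0194, 0.0825]
orientation: [-90.0, 19.9, -169.3]
force: [-0.1, 0.4, -3.1]
opening: 0.0457
```

```bash
python3 err.py 2.8 0 6.6
```

```text
t 8.775 d cm [-0.   -0.01 -0.03] rot [ 0.01 -0.1  -0.  ] F [-0.1  0.4 -3.1] [ 24.8   6.9 -51.4  21.3 -13.2  55.9]
```

{"fn": "step_arm", "kwargs": {
  "rows": [
    [[-1,0.03,0,-0.1,0,0,0],[-1,0,0,0,0,0,0]]
  ]
}}

```text
clock: 9.02
tool_pos: [0.5423, 0.0194, 0.0824]
orientation: [-90.0, 20.0, -169.3]
force: [-11.4, 2.8, 11.9]
opening: 0.0456
```

```bash
python3 err.py 2.8 0 6.6
```

```text
t 9.025 d cm [-0.01 -0.   -0.02] rot [-0.   -0.04 -0.01] F [-11.4   2.8  11.9] [ 24.8   6.9 -51.5  21.6 -13.   55.6]
```

{"fn": "step_arm", "kwargs": {
  "rows": [
    [[1,0,0,0,0,0,0],[1,0,0,0,0,0,0],[1,0,0,0,0,0,0],[1,0,0,0,0,0,0],[1,-0.7,-0.13,1.9,0,0,0],[1,-1.4,-0.26,3.8,0,0,0],[1,-1.4,-0.26,3.8,0,0,0],[1,-1.4,-0.26,3.8,0,0,0],[1,0,0,0,0,0,0],[1,0,0,0,0,0,0]]
  ]
}}

```text
clock: 10.28
tool_pos: [0.4932, 0.0103, 0.2143]
orientation: [-90.0, 19.9, -169.3]
force: [0.3, -0.2, 0.3]
opening: 0.0874
```

Run:
```python
from h import *
o=ctrl.get_obs(); print(o["tool_pos"],o["orientation"].round(2))
c=cam("wrist"); im=ctrl.snapshot("wrist"); cv2.imwrite("pics/w5.png",im); np.save("pics/w5cam.npy",np.array(c,object),allow_pickle=True)
s=ctrl.snapshot("scene")[170:260,200:320]
cv2.imwrite("pics/w5v.png",np.hstack([cv2.resize(im,(512,384)),cv2.resize(s,(288,384),interpolation=cv2.INTER_CUBIC)]))
```

```text
[0.49323444 0.01030871 0.21430221] [ -90.03   19.91 -169.32]
```

View pics/w5v.png

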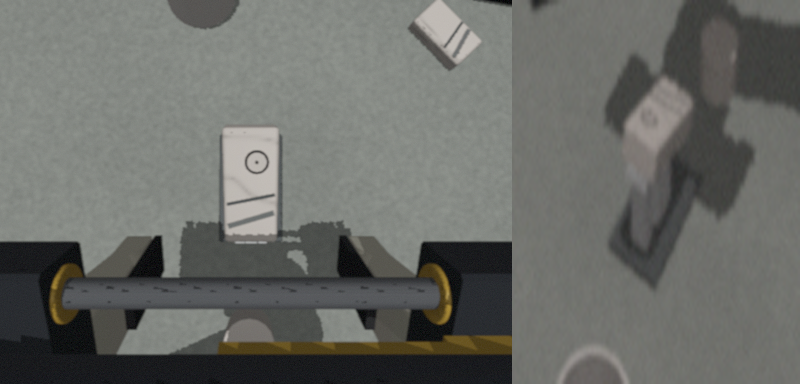

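The slab lies on the rest with its ring dot at (257,162), marked end uphill. Next I'll measure the dot in the deck frame and re-measure the holder from the earlier views.

Run:
```python
from h import *
from pose import *
c=np.load("pics/w5cam.npy",allow_pickle=True); im=cv2.imread("pics/w5.png"); g=cv2.cvtColor(im,cv2.COLOR_BGR2GRAY)
roi=255-g[158:167,253:262].astype(float); w=np.clip(roi-np.median(roi)-15,0,None); ys,xs=np.mgrid[158:167,253:262]
uv=(np.sum(w*xs)/w.sum(),np.sum(w*ys)/w.sum()); print(uv)
D=deckR(10.7).as_matrix(); dk=np.array([.5418,.0193,.075])
def ond(uv,z):
    o,d=ray(c,uv); a=D.T@(o-dk); b=D.T@d; return (a+b*(z-a[2])/b[2])*1000
print("dot in deck mm",ond(uv,.028))
m=(g>170).astype(np.uint8); m[:115]=0;m[238:]=0;m[:,:200]=0;m[:,300:]=0
m=cv2.morphologyEx(m,cv2.MORPH_CLOSE,np.ones((11,11))); cs=max(cv2.findContours(m,0,1)[0],key=cv2.contourArea)
P=np.array([ond(p[0],.028)[:2] for p in cs],np.float32); print(cv2.minAreaRect(P))
# world dot
print("dot world",dk+D@(ond(uv,.028)/1000))
# holder from w1 : camera then
```

```text
(np.float64(256.3376623376623), np.float64(161.93320964749537))
dot in deck mm [23.59918189 -4.79464671 28.        ]
((5.469505310058594, 0.117462158203125), (90.92108154296875, 42.592960357666016), 0.14661861956119537)
dot world [0.55507055 0.01692801 0.10938279]
```

{"fn": "step_arm", "kwargs": {
  "rows": [
    [[1,0,0,4,-0.93,4.91,0],[1,0,0,4,-0.93,4.91,0],[1,0,-1,2.6,-0.93,4.91,0],[1,0,-4,0,-0.93,4.91,0],[1,0,-5.5,0,0,0,-8],[1,0,-5.5,0,0,0,-8],[1,0,-5.5,0,0,0,-8],[1,0,-5.5,0,0,0,-8],[1,0,0,0,0,0,0]]
  ]
}}

```text
clock: 11.5
tool_pos: [0.4928, -0.263, 0.3179]
orientation: [-89.9, -0.3, 158.3]
force: [-0.2, -0.3, -0.1]
opening: 0.0877
```

Run:
```python
from h import *
o=ctrl.get_obs(); print(o["joint_pos"].round(1),o["tool_pos"],o["orientation"].round(2))
c=cam("wrist"); im=ctrl.snapshot("wrist"); cv2.imwrite("pics/w6.png",im); np.save("pics/w6cam.npy",np.array(c,object),allow_pickle=True)
p=proj(c,(.463,-.253,.1)); print(p); u,v=int(p[0]),int(p[1]); 
u=np.clip(u,70,441);v=np.clip(v,70,313)
cv2.imwrite("pics/w6v.png",cv2.resize(im[v-70:v+70,u-70:u+70],(560,560),interpolation=cv2.INTER_CUBIC)); print(u,v)
```

```text
[ -8.    7.1  -5.4  -0.  -77.9  76.3] [ 0.49279394 -0.26298163  0.31791166] [-89.92  -0.34 158.32]
[251.49970106 190.56745823]
251 190
```

View pics/w6v.png

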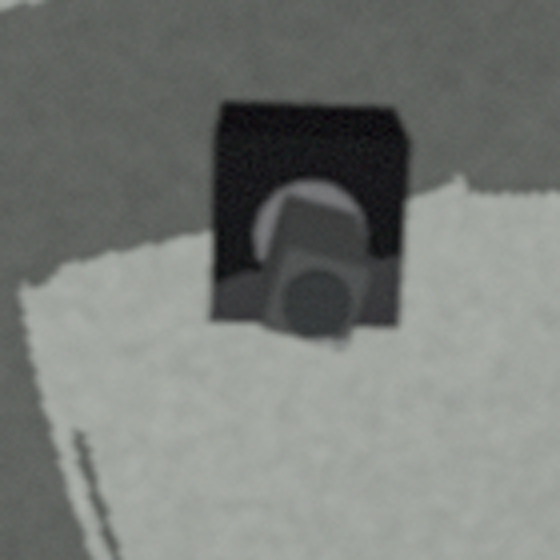

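Run:
```python
from h import *
c=np.load("pics/w6cam.npy",allow_pickle=True)
print(onz(c,(260.5,195.75),.140),onz(c,(258.8,179.3),.070))
q=[onz(c,(181+a/4,120+b/4),.134)[:2] for a,b in((277,250),(368,258),(262,325),(355,338))]
q=np.array(q); print(q.mean(0)); 
for i,j in((0,1),(2,3),(0,2),(1,3)): d=q[j]-q[i]; print(np.hypot(*d),np.degrees(np.arctan2(d[1],d[0]))%90)
im=cv2.imread("pics/w6.png")[120:260,181:321]; g=cv2.cvtColor(im,cv2.COLOR_BGR2GRAY).astype(float)
g=cv2.resize(cv2.GaussianBlur(g,(0,0),.8),None,fx=4,fy=4,interpolation=cv2.INTER_CUBIC)
gx=cv2.Sobel(g,cv2.CV_64F,1,0);gy=cv2.Sobel(g,cv2.CV_64F,0,1)
roi=(slice(242,330),slice(260,372)); a=np.degrees(np.arctan2(gy,gx))[roi]%90; m=np.hypot(gx,gy)[roi]
h,_=np.histogram(a,18,(0,90),weights=m); print(h.astype(int))
```

```text
[ 0.46562811 -0.26361853  0.14      ] [ 0.46462161 -0.26333008  0.07      ]
[ 0.46654469 -0.26347891]
0.0233809096614774 63.104521732614856
0.024475891476422467 59.92241457179368
0.020536819765929838 57.410232118995
0.02181617120038084 60.52874835861411
[ 8623  5970  9514 12750  9913  7338  4582  3688  2920  2715  3029  3041
  2949  3842  3850  2827  3793  5795]
```

{"fn": "step_arm", "kwargs": {
  "rows": [
    [[1,-1.4,0,-2,0,0,-4.5],[1,-1.4,-0.05,-3,0,0,-4.5],[1,0,0,-5,0,0,0],[1,0,0,-5,0,0,0],[1,0,0,-4,0,0,0],[1,0,0,-2.5,0,0,0],[1,0,0,-1,0,0,0],[1,0,0,0,0,0,0]]
  ]
}}

```text
clock: 12.55
tool_pos: [0.4654, -0.2596, 0.0952]
orientation: [-90.0, -0.2, 149.8]
force: [-0.8, 0.6, 0.2]
opening: 0.0876
```

{"fn": "step_arm", "kwargs": {
  "rows": [
    [[1,-0.05,-0.38,-0.2,0,0,0],[1,0,0,0,0,0,0]]
  ]
}}

```text
clock: 12.8
tool_pos: [0.4654, -0.2643, 0.0944]
orientation: [-90.0, -0.0, 149.7]
force: [-1.0, -0.7, 0.2]
opening: 0.0876
```

{"fn": "step_arm", "kwargs": {
  "rows": [
    [[-1,0,0,0,0,0,0],[-1,0,0,0,0,0,0],[-1,0,0,0,0,0,0],[-1,0,0,0,0,0,0],[-1,0,0,0,0,0,0],[-1,0,0,0,0,0,0],[-1,0,0,0,0,0,0],[-1,0,0,0,0,0,0]]
  ]
}}

```text
clock: 13.8
tool_pos: [0.465, -0.2639, 0.0935]
orientation: [-90.0, -0.1, 149.7]
force: [0.6, 0.4, -0.4]
opening: 0.0254
```

{"fn": "step_arm", "kwargs": {
  "rows": [
    [[-1,0,0,0.5,0,0,0],[-1,0,0,1.5,0,0,0],[-1,0,0,2,0,0,0],[-1,0,0,3,0,0,0],[-1,0,0,4,0,0,0],[-1,0,0,5.5,0,0,0],[-1,0,0,0,0,0,0],[-1,0,0,0,0,0,0]]
  ]
}}

```text
clock: 14.8
tool_pos: [0.4646, -0.2637, 0.2589]
orientation: [-90.0, -0.1, 149.7]
force: [-0.2, 0.1, -2.3]
opening: 0.0253
```

Run:
```python
from h import *
o=ctrl.get_obs(); print(o["joint_pos"].round(1),o["tool_pos"],o["orientation"].round(2),o["opening"],o["force"])
c=cam("wrist"); im=ctrl.snapshot("wrist"); cv2.imwrite("pics/w7.png",im); np.save("pics/w7cam.npy",np.array(c,object),allow_pickle=True)
s=ctrl.snapshot("scene"); cv2.imwrite("pics/s7.png",s); cs=cam("scene"); t=ctrl.snapshot("top"); cv2.imwrite("pics/t7.png",t)
p=o["tool_pos"]-[0,0,.03]; u,v=proj(cs,p).astype(int); print(u,v); u2,v2=proj(cam("top"),p).astype(int)
A=cv2.resize(s[v-40:v+40,u-40:u+40],(384,384),interpolation=cv2.INTER_CUBIC)
w=cv2.resize(im[180:,150:360],(410,384),interpolation=cv2.INTER_CUBIC)
cv2.imwrite("pics/w7v.png",cv2.convertScaleAbs(np.hstack([A,w]),alpha=1.5))
```

```text
[ -8.6   6.1 -14.1  -0.1 -69.9  68.3] [ 0.46455266 -0.26372009  0.2589335 ] [-9.0050e+01 -6.0000e-02  1.4969e+02] 0.025309023344344917 [-0.15092121  0.06695247 -2.33551936]
209 108
```

View pics/w7v.png

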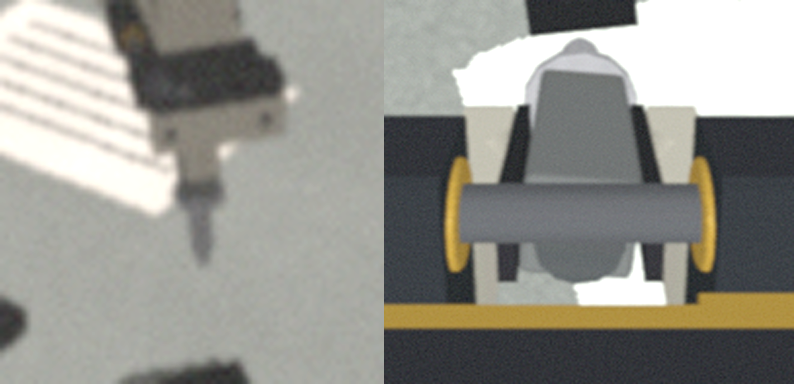

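The probe is out of the holder and held straight. The tip shows at wrist pixel (250,202).

Run:
```python
from h import *
from pose import *
c=np.load("pics/w7cam.npy",allow_pickle=True)
tp=np.array([0.46455266,-0.26372009,0.2589335]);Rt=Ro.from_euler("xyz",[-90.05,-.06,149.69],degrees=True).as_matrix()
for q in((0,.0835,0),(-.004,.0815,0),(-.017,.0295,0),(0,.0295,.017),(0,.0295,-.017)): print(q,proj(c,tp+Rt@q))
im=cv2.imread("pics/w7.png"); g=cv2.cvtColor(im,cv2.COLOR_BGR2GRAY)
for r in (202,204,206,208,212,216,224): print(r,g[r,222:282:2].tolist())
```

```text
(0, 0.0835, 0) [250.50329945 202.21795338]
(-0.004, 0.0815, 0) [250.51150773 197.82636622]
(-0.017, 0.0295, 0) [250.69868819 203.29959508]
(0, 0.0295, 0.017) [279.79661278 230.95639726]
(0, 0.0295, -0.017) [221.55535399 230.96349877]
202 [190, 192, 193, 195, 193, 190, 188, 188, 187, 189, 187, 154, 115, 109, 105, 108, 118, 154, 188, 192, 192, 192, 189, 190, 191, 190, 191, 191, 189, 190]
204 [195, 194, 190, 190, 189, 188, 187, 186, 188, 189, 153, 110, 110, 109, 107, 109, 107, 109, 156, 191, 191, 191, 191, 190, 191, 191, 190, 190, 189, 190]
206 [192, 190, 188, 189, 189, 186, 188, 190, 189, 170, 114, 106, 109, 110, 109, 110, 108, 106, 122, 174, 192, 192, 193, 193, 193, 191, 189, 189, 189, 189]
208 [188, 186, 185, 188, 189, 188, 188, 183, 152, 113, 109, 113, 115, 117, 122, 127, 121, 114, 109, 132, 160, 174, 190, 194, 190, 187, 188, 189, 188, 187]
212 [183, 185, 190, 193, 176, 139, 116, 126, 137, 139, 138, 136, 136, 136, 137, 137, 140, 140, 140, 138, 136, 129, 121, 142, 179, 186, 188, 192, 188, 189]
216 [187, 187, 178, 131, 130, 126, 120, 123, 128, 131, 133, 132, 133, 136, 138, 137, 139, 140, 138, 136, 136, 135, 137, 137, 121, 139, 179, 186, 184, 186]
224 [164, 126, 139, 135, 91, 75, 78, 78, 78, 77, 78, 79, 75, 77, 78, 78, 77, 79, 77, 75, 78, 77, 76, 78, 75, 84, 127, 135, 178, 186]
```

{"fn": "step_arm", "kwargs": {
  "rows": [
    [[-1,0.9,4.5,0.2,0,0,0],[-1,0.9,4.5,0.2,0,0,0],[-1,0.9,4.6,0.2,0.93,-4.91,0],[-1,0.9,4.6,0,0.93,-4.91,0],[-1,0.9,4.5,0,0.93,-4.91,0],[-1,0.9,4.5,0,0.93,-4.91,0],[-1,0,0,0,0,0,0],[-1,0,0,-2.2,0,0,0],[-1,0,0,-2,0,0,0],[-1,0,0,0,0,0,0],[-1,0,0,0,0,0,0]]
  ]
}}

```text
clock: 16.32
tool_pos: [0.5193, 0.0076, 0.223]
orientation: [-103.4, 14.9, 147.9]
force: [0.0, 0.2, -2.1]
opening: 0.0252
```

```bash
cat > err2.py <<'E'
import sys; from h import *; from pose import *
# arg: gap mm between free tip and face (negative = pressed in)
o=ctrl.get_obs(); D=deckR(10.7); n=D.as_matrix()[:,2]
T=np.array([.5286,.0106,.1884])+n*float(sys.argv[1])/1000
Rt=Ro.from_euler("xyz",o["orientation"],degrees=True)
y=-Rt.as_matrix()[:,1]; rv=np.cross(y,n)
print("t",o["clock"],"d cm",((T-o["tool_pos"])*100).round(2),"rot deg",np.degrees(rv).round(2),"F",o["force"].round(2),"Fn",round(o["force"]@n,2),"gap mm",round((o["tool_pos"]-T)@n*1000+float(sys.argv[1]),1),o["joint_pos"].round(1),o["opening"])
E
python3 err2.py 30
```

```text
t 16.325 d cm [-0.08  0.1  -0.64] rot deg [-0.01 -0.1  -0.01] F [ 0.03  0.17 -2.09] Fn -1.99 gap mm 35.8 [ 26.5  -6.2 -37.7   8.3 -39.6  27.7] 0.025235749668955743
```

{"fn": "step_arm", "kwargs": {
  "rows": [
    [[-1,0.22,0.08,-0.9,0,0,0],[-1,0.22,0.08,-0.9,0,0,0],[-1,0.2,0.08,-0.8,0,0,0],[-1,0,0,0,0,0,0],[-1,0,0,0,0,0,0]]
  ]
}}

```text
clock: 16.95
tool_pos: [0.5254, 0.0105, 0.1966]
orientation: [-103.4, 14.9, 148.0]
force: [-0.3, 0.4, -1.4]
opening: 0.0246
```

```bash
python3 err2.py 6
python3 - <<'E'
from h import *
s=ctrl.snapshot("scene"); cs=cam("scene"); cv2.imwrite("pics/s8.png",s); w=ctrl.snapshot("wrist"); cv2.imwrite("pics/w8.png",w)
cw=cam("wrist"); d=np.array([.5551,.0169,.1094]); print(proj(cs,d),proj(cw,d))
u,v=proj(cs,d).astype(int); A=cv2.resize(s[v-36:v+24,u-30:u+30],(384,384),interpolation=cv2.INTER_CUBIC)
u,v=proj(cw,d).astype(int); v=min(v,334); B=cv2.resize(w[v-50:v+50,u-50:u+50],(384,384),interpolation=cv2.INTER_CUBIC)
cv2.imwrite("pics/w8v.png",cv2.convertScaleAbs(np.hstack([A,B]),alpha=1.4)); print(u,v)
E
```

```text
t 16.95 d cm [ 0.11 -0.03 -0.26] rot deg [-0.04 -0.09 -0.02] F [-0.34  0.38 -1.4 ] Fn -1.23 gap mm 8.8 [ 26.3  -4.  -39.8   9.  -35.3  26.9] 0.024618419551590626
[256.60843315 196.96715127] [250.83733072 200.16807663]
250 200
```

View pics/w8v.png

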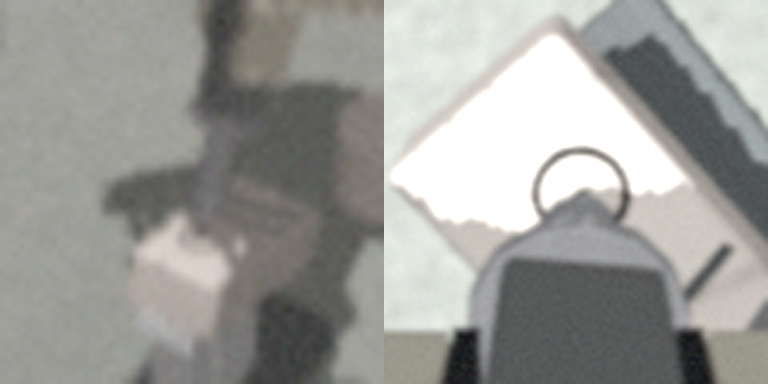

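The tip is over the ring centre: tip silhouette at crop (584,192), ring centre at (581,194). Now the last few millimetres, slowly.

{"fn": "step_arm", "kwargs": {
  "rows": [
    [[-1,0.14,0,-0.3,0,0,0],[-1,0.14,0,-0.3,0,0,0],[-1,0,0,0,0,0,0],[-1,0,0,0,0,0,0]]
  ]
}}

```text
clock: 17.55
tool_pos: [0.5281, 0.0104, 0.1905]
orientation: [-103.4, 14.9, 148.0]
force: [-0.4, -0.4, -1.8]
opening: 0.0251
```

```bash
python3 err2.py 0
```

```text
t 17.55 d cm [ 0.05  0.02 -0.21] rot deg [-0.04 -0.09 -0.02] F [-0.44 -0.4  -1.79] Fn -1.51 gap mm 2.1 [ 26.1  -3.3 -40.2   9.2 -34.2  26.9] 0.025059994821164465
```

Not touching yet. I'll step 1 to 2 mm at a time and watch the force.

{"fn": "step_arm", "kwargs": {
  "rows": [
    [[-1,0.05,0.02,-0.2,0,0,0],[-1,0,0,0,0,0,0],[-1,0.03,0,-0.1,0,0,0],[-1,0,0,0,0,0,0],[-1,0,0,0,0,0,0]]
  ]
}}

```text
clock: 18.18
tool_pos: [0.529, 0.0107, 0.1877]
orientation: [-103.4, 14.9, 148.0]
force: [-0.5, 0.5, -0.6]
opening: 0.0249
```

```bash
for i in 1 2 3; do python3 err2.py -6; python3 -c "
from h import *
ctrl.snapshot('top')"; done
```

```text
t 18.175 d cm [ 0.16  0.03 -0.49] rot deg [-0.05 -0.07 -0.02] F [-0.51  0.47 -0.56] Fn -0.38 gap mm -0.8 [ 26.1  -3.1 -40.4   9.3 -33.7  26.8] 0.024879824696197015
t 18.225 d cm [ 0.17  0.03 -0.49] rot deg [-0.05 -0.08 -0.02] F [-0.23  0.03 -0.73] Fn -0.61 gap mm -0.9 [ 26.1  -3.1 -40.4   9.3 -33.7  26.8] 0.0248951284909415
t 18.275 d cm [ 0.16  0.03 -0.49] rot deg [-0.05 -0.08 -0.02] F [-0.76  0.56 -0.49] Fn -0.24 gap mm -0.8 [ 26.1  -3.1 -40.4   9.3 -33.7  26.8] 0.02496031522533652
```

{"fn": "step_arm", "kwargs": {
  "rows": [
    [[-1,0.05,0.01,-0.14,0,0,0],[-1,0,0,0,0,0,0],[-1,0.05,0.01,-0.14,0,0,0],[-1,0,0,0,0,0,0],[-1,0,0,0,0,0,0]]
  ]
}}

```text
clock: 18.95
tool_pos: [0.53, 0.0109, 0.1848]
orientation: [-103.4, 14.9, 148.0]
force: [-0.6, 1.0, -0.2]
opening: 0.0249
```

```bash
for i in 1 2 3 4 5 6; do python3 err2.py -6|cut -c1-150; python3 -c "
from h import *
ctrl.snapshot('top')"; done
```

```text
t 18.95 d cm [ 0.06  0.01 -0.21] rot deg [-0.05 -0.08 -0.02] F [-0.63  1.01 -0.22] Fn -0.06 gap mm -3.8 [ 26.   -2.8 -40.5   9.3 -33.3  26.7] 0.024948
t 19.0 d cm [ 0.06  0.01 -0.21] rot deg [-0.05 -0.08 -0.02] F [-1.86  0.55 -0.09] Fn 0.5 gap mm -3.8 [ 26.   -2.8 -40.5   9.3 -33.3  26.7] 0.024707900
t 19.05 d cm [ 0.07  0.01 -0.2 ] rot deg [-0.05 -0.08 -0.02] F [-0.72  0.02  0.45] Fn 0.66 gap mm -3.9 [ 26.   -2.8 -40.5   9.3 -33.3  26.7] 0.0251386
t 19.1 d cm [ 0.07  0.01 -0.21] rot deg [-0.05 -0.08 -0.02] F [-0.04  0.25  0.33] Fn 0.31 gap mm -3.8 [ 26.   -2.8 -40.5   9.3 -33.3  26.7] 0.02523679
t 19.15 d cm [ 0.07  0.01 -0.21] rot deg [-0.05 -0.08 -0.02] F [-0.25  0.61  0.38] Fn 0.4 gap mm -3.8 [ 26.   -2.8 -40.5   9.3 -33.3  26.7] 0.02520856
t 19.2 d cm [ 0.07  0.01 -0.21] rot deg [-0.05 -0.08 -0.02] F [-0.47  0.61  0.25] Fn 0.35 gap mm -3.8 [ 26.   -2.8 -40.5   9.3 -33.3  26.7] 0.02517233
```

{"fn": "step_arm", "kwargs": {
  "rows": [
    [[-1,0.06,0.01,-0.18,0,0,0],[-1,0,0,0,0,0,0],[-1,0,0,0,0,0,0],[-1,0,0,0,0,0,0]]
  ]
}}

```text
clock: 19.75
tool_pos: [0.5306, 0.011, 0.183]
orientation: [-103.4, 14.9, 147.9]
force: [-1.1, 1.0, 0.8]
opening: 0.025
```

```bash
for i in 1 2 3 4 5 6; do python3 err2.py -6|cut -c1-115; python3 -c "
from h import *
ctrl.snapshot('top')"; done
python3 - <<'E'
from h import *
w=ctrl.snapshot("wrist"); cw=cam("wrist"); d=np.array([.5551,.0169,.1094]); u,v=proj(cw,d).astype(int); print(u,v)
B=cv2.resize(w[v-60:v+40,u-50:u+50],(500,500),interpolation=cv2.INTER_CUBIC); cv2.imwrite("pics/w9v.png",B)
E
```

```text
t 19.75 d cm [ 0.    0.   -0.03] rot deg [-0.05 -0.08 -0.02] F [-1.13  1.01  0.82] Fn 1.08 gap mm -5.7 [ 26.   -2.6
t 19.8 d cm [ 0.    0.   -0.03] rot deg [-0.05 -0.08 -0.02] F [-0.08  0.4   1.31] Fn 1.23 gap mm -5.7 [ 26.   -2.6 
t 19.85 d cm [ 0.01  0.   -0.02] rot deg [-0.05 -0.08 -0.02] F [0.17 0.36 0.87] Fn 0.74 gap mm -5.8 [ 26.   -2.6 -4
t 19.9 d cm [ 0.01  0.   -0.02] rot deg [-0.05 -0.08 -0.02] F [-0.33  0.55  1.55] Fn 1.53 gap mm -5.7 [ 26.   -2.6 
t 19.95 d cm [ 0.01  0.   -0.03] rot deg [-0.05 -0.08 -0.02] F [-0.82  0.02  1.05] Fn 1.26 gap mm -5.7 [ 26.   -2.6
t 20.0 d cm [ 0.01  0.   -0.02] rot deg [-0.05 -0.08 -0.02] F [0.09 1.   0.19] Fn 0.08 gap mm -5.7 [ 26.   -2.6 -40
250 206
```

View pics/w9v.png

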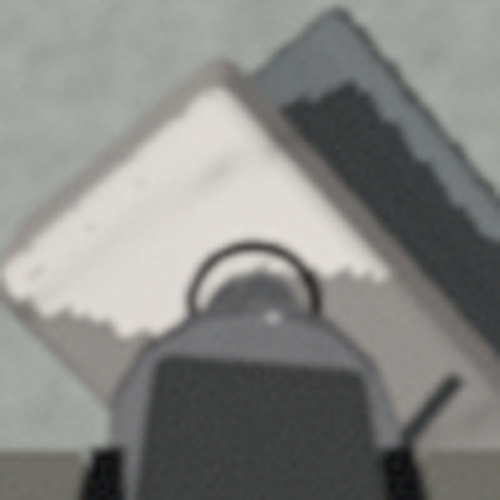

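```bash
python3 -c "
from plant import ctrl
print(ctrl.close_job()); print(ctrl.get_obs()['clock'])"
```

```text
the job is handed in; nothing more can be done
None
the job is handed in; nothing more can be done
```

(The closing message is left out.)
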